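# Load the reference plate into the plate reader

### The arm

A 6-joint arm with a two-finger parallel gripper is mounted at the origin on the work surface. World frame = base frame: x ahead of the robot, y to its left, z up, the work surface at z = 0. Lengths are in m, angles in rad, forces in N, time in s.
With the tool pointing down it reaches from about 0.35 to 0.975 m from the base axis. Payload 4.9 kg.
Tool frame: the origin (TCP) lies at the very end of the fingers, on their centre line; the grasp point (between the pads) lies 19 mm behind it (bot.tcp_to_grasp is the distance from the TCP to the grasp point, in m); z points along the fingers, y is the line along which they close (so a half turn about z gives the same grasp; the last joint's range is limited). The gripper opens to 85 mm and grips with 20 to 120 N. Pads are 22 mm wide; open, the fingers measure 114 mm over their backs; the gripper's body (76 mm by 85 mm) begins 54 mm behind the grasp point. The pads swing forward as they close: fully open they stand 13 mm farther back than shut.
Start: joints at [-1.29, 0.053, 1.613, -0, 1.476, -0.119], TCP at [0.243, -0.576, 0.231] pointing down, gripper open.
Joint ranges: [-3.01, 3.01], [-1.01, 2.22], [0.06, 2.58], [-1.02, 4.17], [0.09, 2.62], [-3.14, 3.14]. Speed limits (rad/s): [2.57, 2.57, 3.14, 3.14, 3.14, 3.14].

### API

Orientations are given as a rotation vector (axis times angle).
In Python, from workcell import telemetry, eyes, order, bot gives the robot as it stands. The module is installed in compiled form; this text tells all that it offers.
- The arm moves only by the tool send_rows, never from a script. Its argument "motion" is a list of rows, each an object of numbers: "fingers": the gripper command: -1 is fully open, 1 is shut, values between are in proportion; "tx", "ty", "tz": the shift along the tool's x, y, z scaled (see below); "ax", "ay", "az": the turn, a rotation vector about the tool's x, y, z scaled (see below). A call has 1 to 8 rows; each row is the pose to reach, as a shift and turn from the pose commanded when the call began, along the tool's axes at that moment, turning the shorter way round; what a row does not reach only later rows make up. The controller multiplies each number of a shift by 0.25 m and each number of a turn by pi rad. A row lasts 1/10 s, in which the tool goes at most 50 mm and 8.59 degrees, less where a joint would pass 70% of its speed; a pose out of reach is approached as far as the arm can. A call with a number of a shift or a turn outside -1 to 1 is refused whole. A call with a gripper value outside its range is refused whole. The fingers move at their own pace and stop on an object; "squeeze" is the grip in N (left out, the last holds). Time passes only in rows, so rows that repeat a pose let the fingers close. It gives the time, the measured TCP pose, the force, the opening and the grip force at its end, in the units of the state.
- telemetry.get_state(): the state, without advancing time (a new reading comes with each control period).
- eyes.camera(name): name is "scene" or "top" or "wrist"; returns (picture, depth): 420x560x3 uint8, blue, green, red; 420x560 float32, m along the optical axis (not along the pixel's ray), 0 where there is no reading.
- eyes.get_calibration(name): a dict with "vertical_fov" (degrees; the focal length in pixels is half the picture's height over the tangent of half this angle, whatever the lens; pixels are square), "cx", "cy" (the principal point, pixels), "rvec" (rotation vector, rad) and "tvec" (3), from world to camera coordinates, as OpenCV has them; the wrist camera has in their place "tool_from_camera" (4x4, takes a point from camera to tool coordinates, whose origin is the TCP and whose axes are the flange's). Camera axes: x right, y down, z forward; pixel columns grow to the right and rows downward; lengths in m; the calibration is good to about 2 mm. A picture is of the moment at which its call begins: read the wrist's pose just before it. get_calibration takes no time and is no camera call.
- order.sign_off(): hands the job in; it is judged then, once.
The state is a dict: "time": time; "qpos": joint angles; "qd": joint speeds; "tau": joint torques, N m; "eef_pos": TCP position; "ee_rot": TCP orientation; "wrist_force": force on the tool from outside, world axes, zero at the start; "moment": the same for the moment, N m; "finger_gap": opening from 0.0 (shut) to 1.0 (fully open); "gripper_force": force on a finger pad.
Only numpy, scipy, OpenCV 4.12 (cv2) and the standard library are available. Lean on these libraries where they do the work, as an engineer would, in place of code of your own. Each camera call takes 0.05 s, during which the arm holds its last target. There are 200 camera calls.

### The job

Load the white glass reference plate into the plate reader: pressing lightly on its top, slide it along the stage into the guide channel, under the side lips, and on until it has pushed the sliding black back bar fully home. Then push the keeper's post all the way in, so that its tongue lies behind the plate. It is glass: do not press hard on it, never lift it off the stage, and leave the other things on the bench where they are.

Things in the scene. Friction and masses are not known exactly. Their poses are not given: they have to be found in the camera images.
- plate_centre (a point): Centre, half-way up, of a loose white glass plate, 100 mm long (x), 120 mm wide (y), 3 mm thick, about 100 g, flat on the reader's grey stage, up to 0.12 rad askew. Too wide to grasp across, too thin to pick up. Its top, 1.5 mm above this point, is ground matt and gripped well by fingertips; its underside is smooth and slides easily. It cracks if the fingers load it with over 22 N.
- dock: The plate reader: a fixed level stage, 460 x 240 mm (x, y), 30 mm thick, on feet of varying height. Origin on its underside, on the channel's centre line; stage top 30 mm above it. x points along the channel in the direction of loading, y to the left of that, z up. It spans x -220 to 240 mm, with a white housing 50 mm high from x = 165 mm. The channel's bed (from x = 5 mm) is 1.5 to 4.5 mm lower.
- mouth (a point): Point on the stage top at the middle of the channel's mouth (dock x = -34 mm, y = 0), axes as the dock's. From here aluminium flares 5 mm high narrow the way to the channel proper, 124 to 126 mm wide between rails, from dock x = 10 to 165 mm. From dock x = 65 mm on, each rail has a lip reaching 10 mm inward over the plate's edge, underside 5 mm and top 8 mm above the stage.
- home (a point): Fixed point of the reader where plate_centre lies, to 2 mm in height, when the plate is fully home (dock x = 80 mm, y = 0, 1.5 mm below the stage top); axes as the dock's. The bed on which the plate then lies is flat and level; how far it is below the stage (1.5 to 4.5 mm) differs each time, and as the plate slides off the stage it tips down onto it.
- backbar (a joint): Black bar, 90 mm wide, standing 10 mm above the stage, across the inner end of the channel, pushed along by the plate's front edge: travel in m, 0 = farthest out (near face at dock x = 105 mm), 0.025 = fully home at its end stop (130 mm). Starts at 0 to 0.01. It moves stiffly (about 5 N) and stays where left; to push it by friction, press on the plate with about 12 to 15 N.
- keeper (a joint): Keeper: a steel tongue 16 mm wide, 6 mm high, sliding across the channel's mouth at dock x = 20 mm from the right (dock -y) inward (dock +y): travel in m, 0 = open, clear of the channel, 0.030 = fully in, reaching 21 mm into the channel behind the plate. Starts at 0 to 0.003. It needs about 2 N and stays where left. A plate that is not home blocks it.
- keeper_post (a point): Centre of the top of the keeper's upright black post, by which it is pushed: 16 mm (dock x) by 10 mm (dock y), top 40 mm above the stage. At keeper = 0 it lies at dock x = 20, y = -112 mm; fully in, at y = -82 mm. Beside it, from 9 mm off its sides (dock x), are guide blocks 10 mm high; on its outer side (dock -y) nothing stands.
- tipbox: Bystander: white and grey box of pipette tips, 85 x 120 x 65 mm; origin under its centre.
- bottle: Bystander: clear bottle with an orange cap, 64 mm across, 130 mm high; origin under its centre.
- beaker: Bystander: white plastic beaker, 70 mm across, 85 mm high; origin under its centre.

How it is judged:
By the outcome, as a careful person would: the job done as asked, in the order asked, and still so for the second after the job is handed in, with the robot touching nothing.
It also fails if it takes over 64 s, if anything falls off the work surface, if the arm or the gripper's body presses on something with over 40 N, if the wrist force passes 120 N, or if a joint passes its speed limit or range.

## Working session

There is one attempt and no reset: what is moved stays moved. The work goes in short steps, Python scripts to look and compute and a tool call to move; the robot and the scene stay as the last step left them, time stands still between calls to the robot, and variables do not carry over. Pictures are saved under pics/ and viewed, at most 10 in all, crops included, and the job is handed in when it is done.

Besides the shell and the picture viewer there is one more tool, called after "Call:" as name(argument=value, ...), one argument or row to a line, values as JSON. send_rows: Moves the arm, as the interface text tells. Its arguments: {"type":"object","properties":{"motion":{"type":"array"},"squeeze":{"type":"number"}},"required":["motion"]}

```bash
mkdir -p pics
cat > h.py <<'E'
import numpy as np, cv2
from scipy.spatial.transform import Rotation as R
from workcell import telemetry, eyes, order, bot
def cam(n):
    s=telemetry.get_state(); c=eyes.get_calibration(n); im,d=eyes.camera(n)
    f=im.shape[0]/2/np.tan(np.radians(c['vertical_fov'])/2)
    if 'rvec' in c:
        Rc=R.from_rotvec(np.ravel(c['rvec'])).as_matrix().T; o=-Rc@np.ravel(c['tvec'])
    else:
        T=np.array(c['tool_from_camera']); Rt=R.from_rotvec(s['ee_rot']).as_matrix()
        Rc=Rt@T[:3,:3]; o=Rt@T[:3,3]+s['eef_pos']
    return im,d,(f,c['cx'],c['cy'],Rc,o)
def rays(p,K):
    p=np.atleast_2d(p).astype(float); f,cx,cy,Rc,o=K
    return np.c_[(p[:,0]-cx)/f,(p[:,1]-cy)/f,np.ones(len(p))]@Rc.T
def onplane(p,K,z):
    r=rays(p,K); o=K[4]; return o+r*((z-o[2])/r[:,2])[:,None]
def cloud(d,K):
    v,u=np.indices(d.shape); P=rays(np.c_[u.ravel(),v.ravel()],K)*d.ravel()[:,None]+K[4]
    return P.reshape(*d.shape,3)
def st():
    s=telemetry.get_state()
    for k in('time','eef_pos','ee_rot','wrist_force','finger_gap','gripper_force'): print(k,np.round(s[k],4))
E
python3 - <<'E'
from h import *
st()
a,d,K=cam('top'); np.savez('top.npz',im=a,d=d); cv2.imwrite('pics/top.png',a)
b,d2,K2=cam('scene'); cv2.imwrite('pics/scene.png',b)
P=cloud(d,K); z=P[...,2]; print(K[0],K[4]); print(np.histogram(z[d>0],bins=np.arange(-.02,.3,.01)))
print(eyes.get_calibration('top'),eyes.get_calibration('wrist'))
E
```

```text
time 0.0
eef_pos [ 0.2431 -0.5751  0.2301]
ee_rot [-3.077e+00 -6.235e-01  3.000e-04]
wrist_force [-0.0869  1.0679 -0.0304]
finger_gap 1.0002
gripper_force 0.0
434.7842348544433 [0.39996304 0.00761571 1.43538712]
(array([  136, 73841, 60863,  2964,   503,   303,  6410,  3116,  1124,
         250,   278,  1552,   467,    21,   178,   109,     0,     2,
           3,     0,     0,     0,     0,     3,    10,    23,    55,
         107,   160,   218,   214]), array([-0.02, -0.01,  0.  ,  0.01,  0.02,  0.03,  0.04,  0.05,  0.06,
        0.07,  0.08,  0.09,  0.1 ,  0.11,  0.12,  0.13,  0.14,  0.15,
        0.16,  0.17,  0.18,  0.19,  0.2 ,  0.21,  0.22,  0.23,  0.24,
        0.25,  0.26,  0.27,  0.28,  0.29]))
{'vertical_fov': 51.56091737633866, 'cx': 282.3548961020394, 'cy': 205.56518140276316, 'rvec': array([ 2.17149688, -2.10627613,  0.20203499]), 'tvec': array([-0.03138901,  0.63913362,  1.34569222])} {'vertical_fov': 64.08831130540582, 'cx': 279.9875530604308, 'cy': 210.46495890460994, 'tool_from_camera': array([[ 2.50970372e-04, -9.51083934e-01, -3.08932498e-01,
         8.00666829e-02],
       [ 9.99999846e-01,  3.91745846e-04, -3.93655078e-04,
        -5.28572983e-04],
       [ 4.95422043e-04, -3.08932351e-01,  9.51083885e-01,
        -1.42649133e-01],
       [ 0.00000000e+00,  0.00000000e+00,  0.00000000e+00,
         1.00000000e+00]])}
```

View pics/top.png

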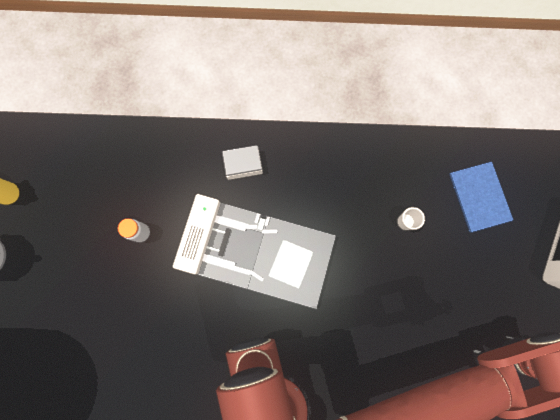

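View pics/scene.png

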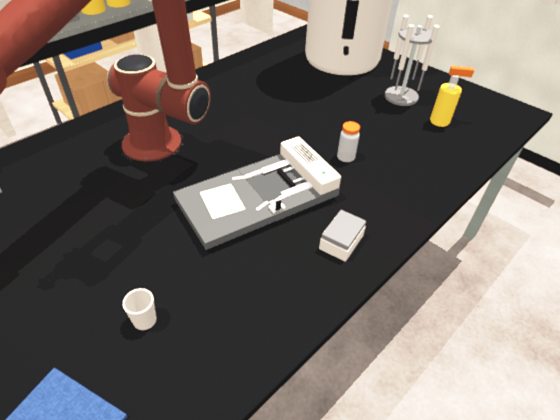

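The top view shows the reader, with its housing at the left (cols 174–218) and the plate near (291,264). The keeper post is near (262,220), and loading runs leftwards (about world +y).

Run:
```python
from h import *
t=np.load('top.npz'); im,d=t['im'],t['d']
c=eyes.get_calibration('top'); f=434.784
Rc=R.from_rotvec(c['rvec']).as_matrix().T; K=(f,c['cx'],c['cy'],Rc,-Rc@c['tvec'])
P=cloud(d,K)
for u,v in [(310,290),(325,250),(265,290),(291,264),(240,243),(400,300),(195,235),(262,220),(410,215),(243,160)]:
    print((u,v),np.round(np.median(P[v-2:v+3,u-2:u+3].reshape(-1,3),0),4))
zs=np.median(P[280:300,300:315,2]); print('z',zs)
C=onplane([(335,236),(317,308),(174,270),(197,195)],K,zs); print(C)
g=cv2.cvtColor(im,cv2.COLOR_BGR2GRAY); m=np.zeros_like(g); m[235:295,265:318]=g[235:295,265:318]>200
cs=max(cv2.findContours(m,0,1)[0],key=cv2.contourArea); r=cv2.minAreaRect(cs); print(r, onplane(cv2.boxPoints(r),K,zs+.003),onplane(r[0],K,zs+.003))
e=C[0]-C[1]; print('yaw of dock x', np.arctan2(e[1],e[0])+np.pi/2)
```

```text
(310, 290) [ 0.3752 -0.1062  0.0488]
(325, 250) [ 0.5017 -0.152   0.0483]
(265, 290) [0.3711 0.0346 0.0486]
(291, 264) [ 0.4542 -0.0446  0.0496]
(240, 243) [0.5159 0.1197 0.0446]
(400, 300) [ 0.3507 -0.4031 -0.0008]
(195, 235) [0.5317 0.2542 0.0975]
(262, 220) [0.5908 0.0519 0.0553]
(410, 215) [ 0.63   -0.4375  0.0088]
(243, 160) [0.7846 0.1206 0.0646]
z 0.04795414942698906
[[ 0.54744972 -0.18367356  0.04795415]
 [ 0.32064276 -0.12928535  0.04795415]
 [ 0.42463909  0.32255791  0.04795415]
 [ 0.66689922  0.26551137  0.04795415]]
((289.0, 265.0), (58.0, 48.0), 90.0) [[ 0.54023535  0.04056853  0.05095415]
 [ 0.54495907 -0.1127646   0.05095415]
 [ 0.36314417 -0.11581836  0.05095415]
 [ 0.35890217  0.0341003   0.05095415]] [[ 0.45078264 -0.03842598  0.05095415]]
yaw of dock x 1.335440861921955
```

```bash
cat >> h.py <<'E'
def go(p,yaw=None,start=None,chunk=.34):
    """print the rows' numbers (tx,ty,tz,ax,ay,az) to reach p with tool x at yaw, pointing down"""
    s=telemetry.get_state(); Rt=R.from_rotvec(s['ee_rot']); p0=np.array(s['eef_pos'])
    ty=np.arctan2(*Rt.as_matrix()[[1,0],0]); yaw=ty if yaw is None else yaw
    Rg=R.from_matrix(np.array([[np.cos(yaw),np.sin(yaw),0],[np.sin(yaw),-np.cos(yaw),0],[0,0,-1]]).T) 
    Rg=R.from_matrix(np.c_[[np.cos(yaw),np.sin(yaw),0],[np.sin(yaw),-np.cos(yaw),0],[0,0,-1]])
    print('t',np.round(Rt.inv().apply(np.array(p)-p0)/.25,4),'a',np.round((Rt.inv()*Rg).as_rotvec()/np.pi,4))
E
python3 - <<'E'
from h import *
go([.36,-.29,.29]); go([.44,-.02,.28],1.335)
E
```

```text
t [ 0.8747 -0.8692 -0.2375] a [-0.0006 -0.0001  0.    ]
t [ 1.5898 -1.7394 -0.1957] a [-0.0005 -0.0004 -0.2977]
```

Call:
send_rows(
  motion=[
    {"fingers": 1,"tx": 0.8,"ty": -0.87,"tz": -0.22},
    {"fingers": 1,"tx": 0.8,"ty": -0.87,"tz": -0.22},
    {"fingers": 1,"tx": 0.8,"ty": -0.87,"tz": -0.22},
    {"fingers": 1,"tx": 0.8,"ty": -0.87,"tz": -0.22},
    {"fingers": 1,"tx": 0.8,"ty": -0.87,"tz": -0.22},
    {"fingers": 1,"tx": 0.8,"ty": -0.87,"tz": -0.22},
    {"fingers": 1,"tx": 0.8,"ty": -0.87,"tz": -0.22},
  ],
  squeeze=40,
)

```text
$.motion[0]: bad value
```

Call:
send_rows(
  motion=[
    {"fingers": 1,"tx": 0.79,"ty": -0.87,"tz": 0.03,"az": -0.298},
    {"fingers": 1,"tx": 0.79,"ty": -0.87,"tz": 0.03,"az": -0.298},
    {"fingers": 1,"tx": 0.79,"ty": -0.87,"tz": 0.03,"az": -0.298},
    {"fingers": 1,"tx": 0.79,"ty": -0.87,"tz": 0.03,"az": -0.298},
    {"fingers": 1,"tx": 0.79,"ty": -0.87,"tz": 0.03,"az": -0.298},
    {"fingers": 1,"tx": 0.79,"ty": -0.87,"tz": 0.03,"az": -0.298},
    {"fingers": 1,"tx": 0.79,"ty": -0.87,"tz": 0.03,"az": -0.298},
    {"fingers": 1,"tx": 0.79,"ty": -0.87,"tz": 0.03,"az": -0.298},
  ],
)

```text
$.motion[0]: bad value
```

Run:
```python
from h import *
st()
a,d,K=cam('wrist'); np.savez('w1.npz',im=a,d=d,**{f'k{i}':k for i,k in enumerate(K)}); cv2.imwrite('pics/w1.png',a)
st()
```

```text
time 0.1
eef_pos [ 0.2431 -0.5752  0.2302]
ee_rot [-3.0772e+00 -6.2340e-01  2.0000e-04]
wrist_force [ 0.3475  0.7698 -0.3431]
finger_gap 0.996
gripper_force 0.0
time 0.15
eef_pos [ 0.2431 -0.5752  0.2303]
ee_rot [-3.0774e+00 -6.2360e-01  2.0000e-04]
wrist_force [-0.7303  0.5502  0.2033]
finger_gap 1.0042
gripper_force 0.0
```

View pics/w1.png

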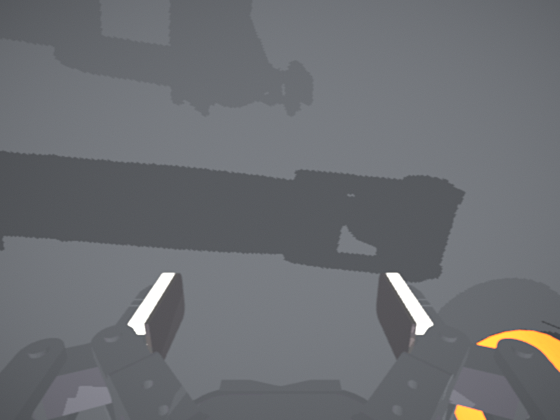

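The rows were refused, so the arm has not moved and the image shows only bench and open fingers. I'll retry with every field filled in.

Call:
send_rows(
  motion=[
    {"fingers": 1,"tx": 0.8,"ty": -0.87,"tz": -0.22,"ax": 0,"ay": 0,"az": 0},
    {"fingers": 1,"tx": 0.8,"ty": -0.87,"tz": -0.22,"ax": 0,"ay": 0,"az": 0},
    {"fingers": 1,"tx": 0.8,"ty": -0.87,"tz": -0.22,"ax": 0,"ay": 0,"az": 0},
    {"fingers": 1,"tx": 0.8,"ty": -0.87,"tz": -0.22,"ax": 0,"ay": 0,"az": 0},
    {"fingers": 1,"tx": 0.8,"ty": -0.87,"tz": -0.22,"ax": 0,"ay": 0,"az": 0},
    {"fingers": 1,"tx": 0.8,"ty": -0.87,"tz": -0.22,"ax": 0,"ay": 0,"az": 0},
    {"fingers": 1,"tx": 0.8,"ty": -0.87,"tz": -0.22,"ax": 0,"ay": 0,"az": 0},
  ],
  squeeze=40,
)

```text
time: 0.85
eef_pos: [0.3446, -0.2938, 0.288]
ee_rot: [3.075, 0.633, 0.004]
wrist_force: [0.2, -0.1, 0.0]
finger_gap: 0.002
gripper_force: 0.0
```

Call:
send_rows(
  motion=[
    {"fingers": 1,"tx": 0.79,"ty": -0.87,"tz": 0.03,"ax": 0,"ay": 0,"az": -0.298},
    {"fingers": 1,"tx": 0.79,"ty": -0.87,"tz": 0.03,"ax": 0,"ay": 0,"az": -0.298},
    {"fingers": 1,"tx": 0.79,"ty": -0.87,"tz": 0.03,"ax": 0,"ay": 0,"az": -0.298},
    {"fingers": 1,"tx": 0.79,"ty": -0.87,"tz": 0.03,"ax": 0,"ay": 0,"az": -0.298},
    {"fingers": 1,"tx": 0.79,"ty": -0.87,"tz": 0.03,"ax": 0,"ay": 0,"az": -0.298},
    {"fingers": 1,"tx": 0.79,"ty": -0.87,"tz": 0.03,"ax": 0,"ay": 0,"az": -0.298},
    {"fingers": 1,"tx": 0.79,"ty": -0.87,"tz": 0.03,"ax": 0,"ay": 0,"az": -0.298},
    {"fingers": 1,"tx": 0.79,"ty": -0.87,"tz": 0.03,"ax": 0,"ay": 0,"az": -0.298},
  ],
)

```text
time: 1.65
eef_pos: [0.4401, -0.0194, 0.2782]
ee_rot: [-2.464, -1.949, 0.002]
wrist_force: [0.5, 0.1, -0.9]
finger_gap: -0.0
gripper_force: 0.0
```

Run:
```python
from h import *
a,d,K=cam('wrist'); np.savez('w1.npz',im=a,d=d,**{f'k{i}':k for i,k in enumerate(K)}); cv2.imwrite('pics/w2.png',a)
st()
```

```text
time 1.7
eef_pos [ 0.4401 -0.0202  0.2783]
ee_rot [-2.4662e+00 -1.9455e+00  1.4000e-03]
wrist_force [-0.1668 -0.536  -0.9446]
finger_gap 0.0032
gripper_force 0.0
```

View pics/w2.png

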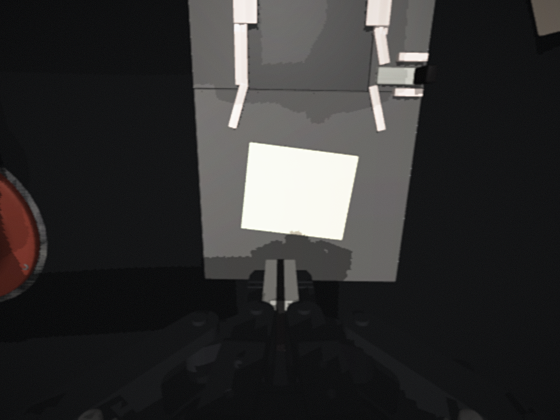

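The wrist view (up = loading direction) shows the plate as a quad with corners about (249,143), (357,156), (343,239) and (242,228). The flares start at about (233,127) and (380,130), the bed step is at row 90, and the stage's rear edge is at row 280. The keeper post is at about (423,75).

Run:
```python
from h import *
t=np.load('w1.npz'); im,d=t['im'],t['d']; K=tuple(t[f'k{i}'] for i in range(5)); K=(float(K[0]),float(K[1]),float(K[2]),K[3],K[4])
g=cv2.cvtColor(im,cv2.COLOR_BGR2GRAY).astype(int); P=cloud(d,K)
def md(u,v): return np.round(np.median(P[v-2:v+3,u-2:u+3].reshape(-1,3),0),4)
for u,v in [(220,200),(380,200),(220,260),(300,190),(300,60),(340,30),(245,10),(241,60),(420,80),(220,60)]: print((u,v),md(u,v))
zs=np.median(P[150:230,210:235,2]); print('zs',zs)
def edge(rows,lo,hi,sgn):
    pts=[]
    for r in rows:
        q=g[r,lo:hi]; df=np.diff(cv2.GaussianBlur(q.astype(np.float32)[None],(5,1),0)[0])*sgn; pts.append((lo+np.argmax(df)+.5,r))
    return np.array(pts)
def fit(p):
    X=onplane(p,K,zs)[:,:2]; 
    for _ in range(3):
        c=X.mean(0); v=np.linalg.svd(X-c)[2][0]; e=(X-c)@[-v[1],v[0]]; X=X[abs(e)<max(.0015,1.5*np.median(abs(e)))]
    return c,v,len(X)
L=fit(edge(range(130,270,3),180,215,1)); Rr=fit(edge(range(110,270,3),380,440,-1))
print('L',L,np.arctan2(*L[1][::-1]),'R',Rr,np.arctan2(*Rr[1][::-1]))
m=(g>190).astype(np.uint8); m[:,:200]=0;m[:135]=0
c=max(cv2.findContours(m,0,1)[0],key=cv2.contourArea); ap=cv2.approxPolyDP(c,6,True)[:,0]; print('poly',ap.tolist())
X=onplane(c[:,0],K,zs+.003)[:,:2]; r=cv2.minAreaRect((X*1e3).astype(np.float32)); print('plate',r)
q=onplane(ap,K,zs+.003)[:,:2]; print(q)
# bed step and rear edge
B=np.array([(u,80+np.argmax(-np.diff(g[80:100,u])*-1*-1)) for u in range(255,360,4)])
print('rows',g[84:96,300],g[84:96,210]); 
rear=onplane([(215,279.5),(390,281.5)],K,zs); print('rear',rear)
step=onplane([(200,88),(410,92)],K,zs); print('step',step)
print('flare tips inner',onplane([(233,127),(380,130)],K,zs+.005))
print('rails inner', onplane([(247,26),(247,80),(367,26),(369,80)],K,zs+.005))
```

```text
(220, 200) [ 0.3659 -0.0312  0.048 ]
(380, 200) [ 0.5464 -0.0737  0.048 ]
(220, 260) [ 0.3445 -0.1044  0.0481]
(300, 190) [ 0.4588 -0.04    0.051 ]
(300, 60) [0.488  0.0933 0.046 ]
(340, 30) [0.5327 0.111  0.0459]
(245, 10) [0.4452 0.1473 0.0564]
(241, 60) [0.4296 0.1062 0.0531]
(420, 80) [0.5937 0.0468 0.0764]
(220, 60) [0.4084 0.1118 0.0482]
zs 0.048143015327591715
L (array([ 0.343284  , -0.02620583]), array([-0.247039  , -0.96900554]), 47) -1.8204196716648153 R (array([ 0.57120147, -0.09937364]), array([-0.24669598, -0.96909292]), 37) -1.8200657023399398
poly [[249, 143], [241, 227], [341, 239], [357, 156]]
plate ((455.18505859375, -42.40399169921875), (100.56562042236328, 120.70913696289062), 69.35292053222656)
[[ 0.41597987  0.02456595]
 [ 0.38163493 -0.06764286]
 [ 0.49354974 -0.10975112]
 [ 0.527998   -0.01640771]]
rows [88 88 88 89 86 72 71 87 98 97 96 97] [106 117 120 107  70  91 114 117 117 117 116 116]
rear [[ 0.33070326 -0.12896938  0.04814302]
 [ 0.54351201 -0.18205195  0.04814302]]
step [[0.38044138 0.09085814 0.04814302]
 [0.59334895 0.0364722  0.04814302]]
flare tips inner [[0.40394975 0.04494984 0.05314302]
 [0.55600956 0.00580947 0.05314302]]
rails inner [[0.44342202 0.13433383 0.05314302]
 [0.43062536 0.08671513 0.05314302]
 [0.55756829 0.10732653 0.05314302]
 [0.55206715 0.05799903 0.05314302]]
```

```bash
cat >> h.py <<'E'
DY=1.3214; EX=np.array([np.cos(DY),np.sin(DY)]); EY=np.array([-EX[1],EX[0]]); ZS=.0481
O=.177*EX-.4585*EY
def w(x,y,h): return [*(O+x*EX+y*EY),ZS+h]
def dk():
    s=telemetry.get_state(); p=s['eef_pos']; q=np.array(p[:2])-O; m=R.from_rotvec(s['ee_rot']).as_matrix()
    print('t',round(s['time'],2),'dock',np.round([q@EX*1e3,q@EY*1e3,(p[2]-ZS)*1e3],1),'yaw',round(np.arctan2(m[1,0],m[0,0])-DY,4),'tilt',np.round(m[:2,2],4),'F',np.round(s['wrist_force'],1))
E
python3 - <<'E'
from h import *
print(w(-.1057,.007,0)); dk(); go(w(-.1057,.007,.012),1.2124)
E
```

```text
[np.float64(0.4551295059799406), np.float64(-0.042344690180177676), 0.0481]
t 1.7 dock [-88.   27.1 230.2] yaw 0.0144 tilt [-0.001  -0.0002] F [-0.2 -0.5 -0.9]
t [-0.0717  0.08    0.8728] a [-0.0003  0.0001  0.0393]
```

Call:
send_rows(
  motion=[
    {"fingers": 1,"tx": -0.0717,"ty": 0.08,"tz": 0.15,"ax": 0,"ay": 0,"az": 0.039},
    {"fingers": 1,"tx": -0.0717,"ty": 0.08,"tz": 0.35,"ax": 0,"ay": 0,"az": 0.039},
    {"fingers": 1,"tx": -0.0717,"ty": 0.08,"tz": 0.55,"ax": 0,"ay": 0,"az": 0.039},
    {"fingers": 1,"tx": -0.0717,"ty": 0.08,"tz": 0.7,"ax": 0,"ay": 0,"az": 0.039},
    {"fingers": 1,"tx": -0.0717,"ty": 0.08,"tz": 0.82,"ax": 0,"ay": 0,"az": 0.039},
    {"fingers": 1,"tx": -0.0717,"ty": 0.08,"tz": 0.87,"ax": 0,"ay": 0,"az": 0.039},
    {"fingers": 1,"tx": -0.0717,"ty": 0.08,"tz": 0.87,"ax": 0,"ay": 0,"az": 0.039},
    {"fingers": 1,"tx": -0.0717,"ty": 0.08,"tz": 0.87,"ax": 0,"ay": 0,"az": 0.039},
  ],
)

```text
time: 2.5
eef_pos: [0.4564, -0.0432, 0.0628]
ee_rot: [2.581, 1.789, 0.002]
wrist_force: [0.6, 0.1, -0.0]
finger_gap: -0.004
gripper_force: 0.0
```

```bash
python3 -c "
from h import *
dk()"
```

```text
t 2.5 dock [-106.2    5.5   14.7] yaw -0.1093 tilt [ 0.0021 -0.0006] F [ 0.6  0.1 -0. ]
```

Call:
send_rows(
  motion=[
    {"fingers": 1,"tx": 0,"ty": 0,"tz": 0.02,"ax": 0,"ay": 0,"az": 0},
    {"fingers": 1,"tx": 0,"ty": 0,"tz": 0.032,"ax": 0,"ay": 0,"az": 0},
    {"fingers": 1,"tx": 0,"ty": 0,"tz": 0.036,"ax": 0,"ay": 0,"az": 0},
    {"fingers": 1,"tx": 0,"ty": 0,"tz": 0.036,"ax": 0,"ay": 0,"az": 0},
    {"fingers": 1,"tx": 0,"ty": 0,"tz": 0.036,"ax": 0,"ay": 0,"az": 0},
  ],
)

```text
time: 3.0
eef_pos: [0.4555, -0.0423, 0.0525]
ee_rot: [2.58, 1.791, 0.0]
wrist_force: [0.8, 1.3, -0.7]
finger_gap: -0.001
gripper_force: 0.0
```

```bash
python3 -c "
from h import *
dk()"
```

```text
t 3.0 dock [-105.6    6.6    4.4] yaw -0.1078 tilt [ 0.0004 -0.0001] F [ 0.8  1.3 -0.7]
```

Not in contact yet; descend 0.5 mm at a time, 0.2 s each.

Call:
send_rows(
  motion=[
    {"fingers": 1,"tx": 0,"ty": 0,"tz": 0.003,"ax": 0,"ay": 0,"az": 0},
    {"fingers": 1,"tx": 0,"ty": 0,"tz": 0.005,"ax": 0,"ay": 0,"az": 0},
    {"fingers": 1,"tx": 0,"ty": 0,"tz": 0.005,"ax": 0,"ay": 0,"az": 0},
    {"fingers": 1,"tx": 0,"ty": 0,"tz": 0.005,"ax": 0,"ay": 0,"az": 0},
  ],
)

```text
time: 3.4
eef_pos: [0.4555, -0.0424, 0.0512]
ee_rot: [2.581, 1.791, 0.0]
wrist_force: [0.4, 0.3, 0.5]
finger_gap: 0.003
gripper_force: 0.5
```

Call:
send_rows(
  motion=[
    {"fingers": 1,"tx": 0,"ty": 0,"tz": 0.002,"ax": 0,"ay": 0,"az": 0},
    {"fingers": 1,"tx": 0,"ty": 0,"tz": 0.002,"ax": 0,"ay": 0,"az": 0},
    {"fingers": 1,"tx": 0,"ty": 0,"tz": 0.002,"ax": 0,"ay": 0,"az": 0},
  ],
)

```text
time: 3.7
eef_pos: [0.4559, -0.0425, 0.0512]
ee_rot: [2.58, 1.791, 0.001]
wrist_force: [-1.0, 0.6, 5.2]
finger_gap: 0.003
gripper_force: 2.7
```

Call:
send_rows(
  motion=[
    {"fingers": 1,"tx": 0,"ty": 0,"tz": 0.0012,"ax": 0,"ay": 0,"az": 0},
    {"fingers": 1,"tx": 0,"ty": 0,"tz": 0.0012,"ax": 0,"ay": 0,"az": -0.008},
    {"fingers": 1,"tx": 0.01,"ty": 0.003,"tz": 0.0012,"ax": 0,"ay": 0,"az": -0.016},
    {"fingers": 1,"tx": 0.025,"ty": 0.007,"tz": 0.0012,"ax": 0,"ay": 0,"az": -0.024},
    {"fingers": 1,"tx": 0.045,"ty": 0.011,"tz": 0.0012,"ax": 0,"ay": 0,"az": -0.03},
    {"fingers": 1,"tx": 0.065,"ty": 0.015,"tz": 0.0012,"ax": 0,"ay": 0,"az": -0.0345},
    {"fingers": 1,"tx": 0.0826,"ty": 0.0192,"tz": 0.0012,"ax": 0,"ay": 0,"az": -0.0345},
    {"fingers": 1,"tx": 0.0826,"ty": 0.0192,"tz": 0.0012,"ax": 0,"ay": 0,"az": -0.0345},
  ],
)

```text
time: 4.5
eef_pos: [0.4683, -0.0246, 0.0512]
ee_rot: [2.478, 1.928, 0.003]
wrist_force: [0.3, 1.5, 5.7]
finger_gap: -0.001
gripper_force: 2.7
```

Run:
```python
from h import *
dk()
a,d,K=cam('wrist'); cv2.imwrite('pics/w3.png',a); np.savez('w3.npz',im=a,d=d,**{f'k{i}':k for i,k in enumerate(K)})
```

```text
t 4.5 dock [-85.2  -1.4   3.1] yaw 0.0008 tilt [ 0.0024 -0.0002] F [0.3 1.5 5.7]
```

View pics/w3.png

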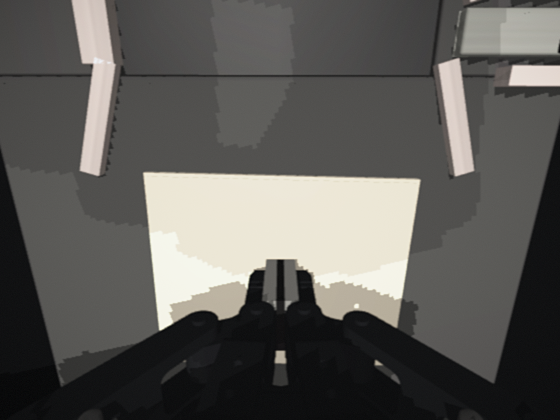

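The plate followed: its front corners are at (145,173) and (419,180), with the flare tips at (92,172) and (462,172). It is still slightly askew, so I'll measure it.

Run:
```python
from h import *
t=np.load('w3.npz'); im=t['im']; K=[t[f'k{i}'] for i in range(5)]
g=cv2.GaussianBlur(cv2.cvtColor(im,cv2.COLOR_BGR2GRAY),(3,3),0).astype(int)
p=np.array([(u,150+np.argmax(np.diff(g[150:200,u]))+.5) for u in range(155,412,4)])
D=lambda X:np.c_[(X[:,:2]-O)@EX,(X[:,:2]-O)@EY]*1e3
X=D(onplane(p,K,ZS+.003)); k=np.polyfit(X[:,1],X[:,0],1); print('front x,slope',k,'askew',-k[0])
print('corners',D(onplane([(145,173),(419,180)],K,ZS+.003)))
p=np.array([(u,60+np.argmin(g[60:95,u])) for u in range(130,430,6)])
X=D(onplane(p,K,ZS)); k=np.polyfit(X[:,1],X[:,0],1); print('step',k)
print('flare tips inner',D(onplane([(103,174),(452,174)],K,ZS+.005)))
```

```text
front x,slope [ 2.42420166e-02 -3.51627949e+01] askew -0.024242016564786913
corners [[-34.37772337  56.60045834]
 [-37.40281175 -62.07866359]]
step [-1.51982815e-03  5.09634603e+00]
flare tips inner [[-34.40849475  73.69502718]
 [-34.32981119 -74.98019843]]
```

Call:
send_rows(
  motion=[
    {"fingers": 1,"tx": 0,"ty": 0,"tz": 0.001,"ax": 0,"ay": 0,"az": -0.004},
    {"fingers": 1,"tx": 0.02,"ty": -0.002,"tz": 0.001,"ax": 0,"ay": 0,"az": -0.008},
    {"fingers": 1,"tx": 0.045,"ty": -0.004,"tz": 0.001,"ax": 0,"ay": 0,"az": -0.008},
    {"fingers": 1,"tx": 0.07,"ty": -0.006,"tz": 0.001,"ax": 0,"ay": 0,"az": -0.008},
    {"fingers": 1,"tx": 0.1,"ty": -0.006,"tz": 0.001,"ax": 0,"ay": 0,"az": -0.008},
    {"fingers": 1,"tx": 0.13,"ty": -0.006,"tz": 0.001,"ax": 0,"ay": 0,"az": -0.008},
    {"fingers": 1,"tx": 0.16,"ty": -0.006,"tz": 0.001,"ax": 0,"ay": 0,"az": -0.008},
    {"fingers": 1,"tx": 0.16,"ty": -0.006,"tz": 0.001,"ax": 0,"ay": 0,"az": -0.008},
  ],
)

```text
time: 5.35
eef_pos: [0.4769, 0.015, 0.0512]
ee_rot: [2.454, 1.959, 0.004]
wrist_force: [0.0, 1.4, 6.5]
finger_gap: 0.002
gripper_force: 3.2
```

```bash
cat >> h.py <<'E'
def look(name,lo,hi,zh,view=True):
    """plate front edge between rows lo..hi; heights zh above the stage"""
    a,d,K=cam('wrist'); cv2.imwrite(f'pics/{name}.png',a)
    g=cv2.GaussianBlur(cv2.cvtColor(a,cv2.COLOR_BGR2GRAY),(3,3),0).astype(int)
    p=np.array([(u,lo+np.argmax(np.diff(g[lo:hi,u]))+.5) for u in range(170,400,4)])
    X=onplane(p,K,ZS+zh)[:,:2]-O; x,y=X@EX*1e3,X@EY*1e3
    for _ in range(3):
        k=np.polyfit(y,x,1); e=abs(x-np.polyval(k,y)); i=e<max(.8,2*np.median(e)); x,y=x[i],y[i]
    print('front',k[1],'askew',-k[0],len(x))
    m=(g>150).astype(np.uint8)
    return a,d,K,g
E
python3 - <<'E'
from h import *
dk(); look('w4',150,215,.003)
E
```

```text
t 5.35 dock [-44.8   0.1   3.1] yaw 0.0263 tilt [0.0028 0.0002] F [0.  1.4 6.5]
front 5.3019418592949545 askew -0.006308916245084737 58
```

View pics/w4.png

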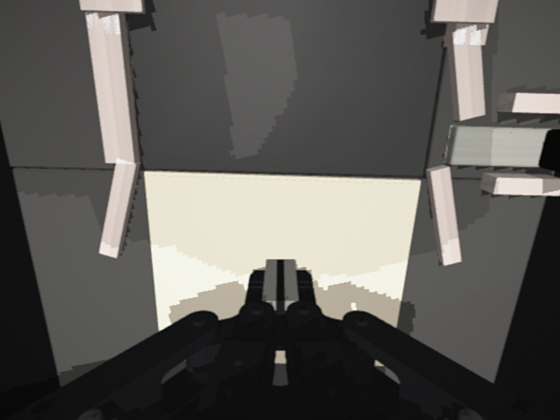

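The plate is square with the channel and centred, with its front edge at the step (row 175). Continue.

Call:
send_rows(
  motion=[
    {"fingers": 1,"tx": 0.015,"ty": 0,"tz": 0,"ax": 0,"ay": 0,"az": -0.002},
    {"fingers": 1,"tx": 0.035,"ty": 0.001,"tz": 0,"ax": 0,"ay": 0,"az": -0.002},
    {"fingers": 1,"tx": 0.055,"ty": 0.0015,"tz": 0,"ax": 0,"ay": 0,"az": -0.002},
    {"fingers": 1,"tx": 0.075,"ty": 0.002,"tz": 0,"ax": 0,"ay": 0,"az": -0.002},
    {"fingers": 1,"tx": 0.095,"ty": 0.0025,"tz": 0,"ax": 0,"ay": 0,"az": -0.002},
    {"fingers": 1,"tx": 0.115,"ty": 0.003,"tz": 0,"ax": 0,"ay": 0,"az": -0.002},
    {"fingers": 1,"tx": 0.135,"ty": 0.0036,"tz": 0,"ax": 0,"ay": 0,"az": -0.002},
    {"fingers": 1,"tx": 0.14,"ty": 0.0036,"tz": 0,"ax": 0,"ay": 0,"az": -0.002},
  ],
)

```text
time: 6.2
eef_pos: [0.4854, 0.0483, 0.0512]
ee_rot: [2.447, 1.966, 0.002]
wrist_force: [0.7, -1.6, 6.7]
finger_gap: 0.001
gripper_force: 3.3
```

Run:
```python
from h import *
dk(); look('w5',150,215,.003)
```

```text
t 6.2 dock [-10.4   0.1   3.1] yaw 0.0323 tilt [ 0.0025 -0.0007] F [ 0.7 -1.6  6.7]
front 39.65667060883867 askew -0.0004601235654204175 58
```

Call:
send_rows(
  motion=[
    {"fingers": 1,"tx": 0.015,"ty": 0.0005,"tz": 0,"ax": 0,"ay": 0,"az": 0},
    {"fingers": 1,"tx": 0.035,"ty": 0.001,"tz": 0,"ax": 0,"ay": 0,"az": 0},
    {"fingers": 1,"tx": 0.055,"ty": 0.0018,"tz": 0,"ax": 0,"ay": 0,"az": 0},
    {"fingers": 1,"tx": 0.075,"ty": 0.0025,"tz": 0.0004,"ax": 0,"ay": 0,"az": 0},
    {"fingers": 1,"tx": 0.095,"ty": 0.003,"tz": 0.0008,"ax": 0,"ay": 0,"az": 0},
    {"fingers": 1,"tx": 0.1,"ty": 0.0032,"tz": 0.0008,"ax": 0,"ay": 0,"az": 0},
  ],
)

```text
time: 6.85
eef_pos: [0.4915, 0.0727, 0.0509]
ee_rot: [2.447, 1.967, 0.002]
wrist_force: [-0.8, -1.1, 6.5]
finger_gap: 0.0
gripper_force: 3.1
```

Run:
```python
from h import *
dk(); look('w6',150,215,.002)
```

```text
t 6.85 dock [14.7  0.1  2.8] yaw 0.0324 tilt [ 0.0024 -0.0005] F [-0.8 -1.1  6.5]
front 64.8573617381374 askew -0.0019399157432845426 58
```

Call:
send_rows(
  motion=[
    {"fingers": 1,"tx": 0.012,"ty": 0.0004,"tz": 0.0004,"ax": 0,"ay": 0,"az": 0},
    {"fingers": 1,"tx": 0.028,"ty": 0.0008,"tz": 0.0008,"ax": 0,"ay": 0,"az": 0},
    {"fingers": 1,"tx": 0.044,"ty": 0.0014,"tz": 0.0011,"ax": 0,"ay": 0,"az": 0},
    {"fingers": 1,"tx": 0.06,"ty": 0.002,"tz": 0.0014,"ax": 0,"ay": 0,"az": 0},
    {"fingers": 1,"tx": 0.076,"ty": 0.0024,"tz": 0.0017,"ax": 0,"ay": 0,"az": 0},
    {"fingers": 1,"tx": 0.08,"ty": 0.0026,"tz": 0.0018,"ax": 0,"ay": 0,"az": 0},
  ],
)

```text
time: 7.5
eef_pos: [0.4964, 0.092, 0.0504]
ee_rot: [2.448, 1.967, 0.002]
wrist_force: [0.5, -0.7, 6.0]
finger_gap: -0.0
gripper_force: 3.1
```

Run:
```python
from h import *
dk(); look('w7',150,215,.001)
```

```text
t 7.5 dock [34.7  0.2  2.3] yaw 0.0323 tilt [ 0.0022 -0.0005] F [ 0.5 -0.7  6. ]
front 84.62341200946989 askew -0.0015906996091144018 58
```

View pics/w7.png

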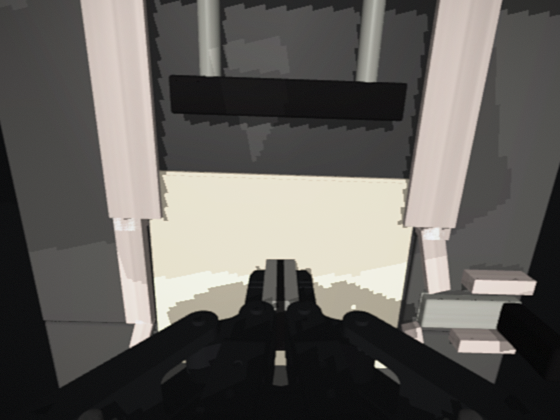

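The plate's front edge (row 175) is now under both lips, and the back bar's near face is at row 120. Continue to the drop.

Call:
send_rows(
  motion=[
    {"fingers": 1,"tx": 0.012,"ty": 0.0004,"tz": 0.0003,"ax": 0,"ay": 0,"az": 0},
    {"fingers": 1,"tx": 0.028,"ty": 0.0008,"tz": 0.0006,"ax": 0,"ay": 0,"az": 0},
    {"fingers": 1,"tx": 0.044,"ty": 0.0014,"tz": 0.0009,"ax": 0,"ay": 0,"az": 0},
    {"fingers": 1,"tx": 0.06,"ty": 0.002,"tz": 0.0012,"ax": 0,"ay": 0,"az": 0},
    {"fingers": 1,"tx": 0.072,"ty": 0.0023,"tz": 0.0015,"ax": 0,"ay": 0,"az": 0},
    {"fingers": 1,"tx": 0.072,"ty": 0.0023,"tz": 0.0015,"ax": 0,"ay": 0,"az": 0},
  ],
)

```text
time: 8.15
eef_pos: [0.5009, 0.1097, 0.0501]
ee_rot: [2.448, 1.967, 0.003]
wrist_force: [0.1, -0.2, 6.5]
finger_gap: -0.001
gripper_force: 3.0
```

Run:
```python
from h import *
dk(); look('w8',150,215,.001)
```

```text
t 8.15 dock [52.9  0.1  2. ] yaw 0.0322 tilt [0.0025 0.0001] F [ 0.1 -0.2  6.5]
front 102.92955083506729 askew -0.0024153460965067775 58
```

Call:
send_rows(
  motion=[
    {"fingers": 1,"tx": 0.006,"ty": 0.0002,"tz": 0,"ax": 0,"ay": 0,"az": 0},
    {"fingers": 1,"tx": 0.012,"ty": 0.0004,"tz": 0.0005,"ax": 0,"ay": 0,"az": 0},
    {"fingers": 1,"tx": 0.016,"ty": 0.0005,"tz": 0.0015,"ax": 0,"ay": 0,"az": 0},
    {"fingers": 1,"tx": 0.018,"ty": 0.0006,"tz": 0.0025,"ax": 0,"ay": 0,"az": 0},
    {"fingers": 1,"tx": 0.018,"ty": 0.0006,"tz": 0.003,"ax": 0,"ay": 0,"az": 0},
    {"fingers": 1,"tx": 0.018,"ty": 0.0006,"tz": 0.003,"ax": 0,"ay": 0,"az": 0},
  ],
)

```text
time: 8.8
eef_pos: [0.5014, 0.1137, 0.0489]
ee_rot: [2.449, 1.967, 0.001]
wrist_force: [-0.4, -0.0, 6.7]
finger_gap: 0.005
gripper_force: 3.1
```

Run:
```python
from h import *
dk(); look('w9',150,215,.001)
```

```text
t 8.8 dock [57.   0.7  0.8] yaw 0.032 tilt [ 0.0011 -0.0002] F [-0.4 -0.   6.7]
front 106.45781834037241 askew -0.0029254446255689765 57
```

Now it lies on the bed. Raise the press to about 13 N.

Call:
send_rows(
  motion=[
    {"fingers": 1,"tx": 0,"ty": 0,"tz": 0.0012,"ax": 0,"ay": 0,"az": 0},
    {"fingers": 1,"tx": 0,"ty": 0,"tz": 0.0024,"ax": 0,"ay": 0,"az": 0},
    {"fingers": 1,"tx": 0,"ty": 0,"tz": 0.0024,"ax": 0,"ay": 0,"az": 0},
    {"fingers": 1,"tx": 0,"ty": 0,"tz": 0.0024,"ax": 0,"ay": 0,"az": 0},
  ],
)

```text
time: 9.25
eef_pos: [0.5018, 0.1138, 0.0489]
ee_rot: [2.449, 1.967, 0.002]
wrist_force: [-1.6, -0.4, 7.8]
finger_gap: -0.002
gripper_force: 4.3
```

Call:
send_rows(
  motion=[
    {"fingers": 1,"tx": 0,"ty": 0,"tz": 0.002,"ax": 0,"ay": 0,"az": 0},
    {"fingers": 1,"tx": 0,"ty": 0,"tz": 0.004,"ax": 0,"ay": 0,"az": 0},
    {"fingers": 1,"tx": 0,"ty": 0,"tz": 0.004,"ax": 0,"ay": 0,"az": 0},
    {"fingers": 1,"tx": 0,"ty": 0,"tz": 0.004,"ax": 0,"ay": 0,"az": 0},
  ],
)

```text
time: 9.65
eef_pos: [0.5026, 0.114, 0.0489]
ee_rot: [2.448, 1.966, 0.004]
wrist_force: [-1.3, -0.7, 12.0]
finger_gap: 0.001
gripper_force: 6.1
```

Call:
send_rows(
  motion=[
    {"fingers": 1,"tx": 0.004,"ty": 0,"tz": 0.0012,"ax": 0,"ay": 0,"az": 0},
    {"fingers": 1,"tx": 0.012,"ty": 0.0004,"tz": 0.0012,"ax": 0,"ay": 0,"az": 0},
    {"fingers": 1,"tx": 0.02,"ty": 0.0007,"tz": 0.0012,"ax": 0,"ay": 0,"az": 0},
    {"fingers": 1,"tx": 0.028,"ty": 0.001,"tz": 0.0012,"ax": 0,"ay": 0,"az": 0},
    {"fingers": 1,"tx": 0.036,"ty": 0.0012,"tz": 0.0012,"ax": 0,"ay": 0,"az": 0},
    {"fingers": 1,"tx": 0.044,"ty": 0.0014,"tz": 0.0012,"ax": 0,"ay": 0,"az": 0},
    {"fingers": 1,"tx": 0.048,"ty": 0.0016,"tz": 0.0012,"ax": 0,"ay": 0,"az": 0},
  ],
)

```text
time: 10.35
eef_pos: [0.5059, 0.124, 0.0489]
ee_rot: [2.445, 1.965, 0.001]
wrist_force: [-2.8, -6.5, 12.8]
finger_gap: 0.0
gripper_force: 6.9
```

Run:
```python
from h import *
dk(); look('w10',150,215,.001)
```

```text
t 10.35 dock [68.1 -1.1  0.8] yaw 0.0324 tilt [ 0.0037 -0.0034] F [-2.8 -6.5 12.8]
front 114.9647080470978 askew 0.00035964053108120066 55
```

Call:
send_rows(
  motion=[
    {"fingers": 1,"tx": 0.008,"ty": 0,"tz": 0.001,"ax": 0,"ay": 0,"az": 0},
    {"fingers": 1,"tx": 0.016,"ty": 0,"tz": 0.001,"ax": 0,"ay": 0,"az": 0},
    {"fingers": 1,"tx": 0.024,"ty": 0,"tz": 0.001,"ax": 0,"ay": 0,"az": 0},
    {"fingers": 1,"tx": 0.032,"ty": 0,"tz": 0.001,"ax": 0,"ay": 0,"az": 0},
    {"fingers": 1,"tx": 0.04,"ty": 0,"tz": 0.001,"ax": 0,"ay": 0,"az": 0},
    {"fingers": 1,"tx": 0.048,"ty": 0,"tz": 0.001,"ax": 0,"ay": 0,"az": 0},
    {"fingers": 1,"tx": 0.048,"ty": 0,"tz": 0.001,"ax": 0,"ay": 0,"az": 0},
  ],
)

```text
time: 11.1
eef_pos: [0.5089, 0.136, 0.0489]
ee_rot: [2.445, 1.965, 0.003]
wrist_force: [-1.5, -5.7, 13.7]
finger_gap: 0.001
gripper_force: 6.8
```

Run:
```python
from h import *
dk(); look('w11',150,215,.001)
```

```text
t 11.1 dock [80.4 -1.1  0.8] yaw 0.0325 tilt [ 0.0048 -0.003 ] F [-1.5 -5.7 13.7]
front 127.31023543789041 askew -0.00024945016961787196 55
```

View pics/w11.png

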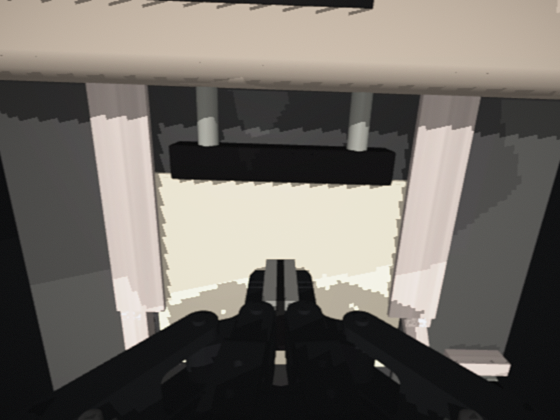

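The plate pushes the bar squarely; the bar's near face is at row 183, about 2 mm short of home. Push on in a small step.

Call:
send_rows(
  motion=[
    {"fingers": 1,"tx": 0.006,"ty": 0,"tz": 0.0005,"ax": 0,"ay": 0,"az": 0},
    {"fingers": 1,"tx": 0.011,"ty": 0,"tz": 0.0005,"ax": 0,"ay": 0,"az": 0},
    {"fingers": 1,"tx": 0.016,"ty": 0,"tz": 0.0005,"ax": 0,"ay": 0,"az": 0},
    {"fingers": 1,"tx": 0.016,"ty": 0,"tz": 0.0005,"ax": 0,"ay": 0,"az": 0},
  ],
)

```text
time: 11.55
eef_pos: [0.5095, 0.1383, 0.0489]
ee_rot: [2.443, 1.964, -0.002]
wrist_force: [-2.3, -12.3, 16.7]
finger_gap: 0.0
gripper_force: 8.1
```

Run:
```python
from h import *
dk(); look('w12',150,215,.001)
```

```text
t 11.55 dock [82.8 -1.1  0.8] yaw 0.0328 tilt [ 0.0035 -0.0065] F [ -2.3 -12.3  16.7]
front 127.929225665189 askew -0.0004944781804803024 55
```

Lateral force jumped to 12 N while the front hardly moved, so the end stop is reached. Lift straight off and check.

Call:
send_rows(
  motion=[
    {"fingers": 1,"tx": 0,"ty": 0,"tz": -0.008,"ax": 0,"ay": 0,"az": 0},
    {"fingers": 1,"tx": 0,"ty": 0,"tz": -0.02,"ax": 0,"ay": 0,"az": 0},
    {"fingers": 1,"tx": 0,"ty": 0,"tz": -0.1,"ax": 0,"ay": 0,"az": 0},
    {"fingers": 1,"tx": -0.1,"ty": 0,"tz": -0.25,"ax": 0,"ay": 0,"az": 0},
    {"fingers": 1,"tx": -0.25,"ty": 0,"tz": -0.4,"ax": 0,"ay": 0,"az": 0},
    {"fingers": 1,"tx": -0.25,"ty": 0,"tz": -0.4,"ax": 0,"ay": 0,"az": 0},
    {"fingers": 1,"tx": -0.25,"ty": 0,"tz": -0.4,"ax": 0,"ay": 0,"az": 0},
  ],
)

```text
time: 12.3
eef_pos: [0.4939, 0.0798, 0.1463]
ee_rot: [2.45, 1.965, 0.002]
wrist_force: [-1.0, 1.2, 0.7]
finger_gap: -0.001
gripper_force: 0.0
```

Run:
```python
from h import *
dk(); a,d,K=cam('wrist'); cv2.imwrite('pics/w13.png',a); np.savez('w13.npz',im=a,d=d,**{f'k{i}':k for i,k in enumerate(K)})
```

```text
t 12.3 dock [22.2 -0.4 98.2] yaw 0.0306 tilt [0.0012 0.0006] F [-1.   1.2  0.7]
```

View pics/w13.png

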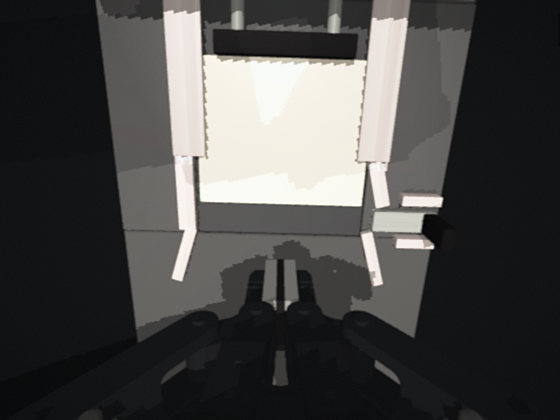

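The plate lies in the channel against the bar, with its rear edge at row ~204 and the step at row ~233. The keeper post is at about (440,230).

Run:
```python
from h import *
t=np.load('w13.npz'); im,d=t['im'],t['d']; K=[t[f'k{i}'] for i in range(5)]
g=cv2.GaussianBlur(cv2.cvtColor(im,cv2.COLOR_BGR2GRAY),(3,3),0).astype(int)
D=lambda X:np.c_[(X[:,:2]-O)@EX,(X[:,:2]-O)@EY]*1e3
def line(p,h):
    X=D(onplane(p,K,ZS+h)); k=np.polyfit(X[:,1],X[:,0],1); return k
print('rear',line(np.array([(u,190+np.argmin(np.diff(g[190:220,u]))+.5) for u in range(210,355,5)]),.0008))
print('rear bottom edge rows',[int(190+np.argmin(np.diff(g[190:220,u]))) for u in (210,280,350)])
print('step',line(np.array([(u,222+np.argmin(g[222:242,u])) for u in list(range(205,245,4))+list(range(320,355,4))]),0))
P=cloud(d,K); X=(P[...,:2]-O); Q=np.dstack([X@EX,X@EY,P[...,2]-ZS])*1e3
m=(Q[...,2]>36)&(Q[...,2]<46)&(abs(Q[...,0]-20)<25)&(Q[...,1]<-70)&(Q[...,1]>-140)
q=Q[m]; print(m.sum(),np.percentile(q,[1,50,99],axis=0))
v,u=np.nonzero(m); print(u.min(),u.max(),v.min(),v.max())
```

```text
rear [-1.49465157e-04  2.99349135e+01]
rear bottom edge rows [201, 203, 205]
step [-1.86197368e-03  6.05400268e+00]
386 [[  12.944652   -114.53118844   36.32331566]
 [  21.1836321  -108.97584775   39.44551206]
 [  28.1708358  -104.91779972   41.09479178]]
437 456 227 250
```

Call:
send_rows(
  motion=[
    {"fingers": 1,"tx": -0.024,"ty": 0.15,"tz": 0,"ax": 0,"ay": 0,"az": 0.01},
    {"fingers": 1,"tx": -0.024,"ty": 0.35,"tz": 0,"ax": 0,"ay": 0,"az": 0.01},
    {"fingers": 1,"tx": -0.024,"ty": 0.5,"tz": 0,"ax": 0,"ay": 0,"az": 0.01},
    {"fingers": 1,"tx": -0.024,"ty": 0.578,"tz": 0,"ax": 0,"ay": 0,"az": 0.01},
    {"fingers": 1,"tx": -0.024,"ty": 0.578,"tz": 0.1,"ax": 0,"ay": 0,"az": 0.01},
    {"fingers": 1,"tx": -0.024,"ty": 0.578,"tz": 0.24,"ax": 0,"ay": 0,"az": 0.01},
    {"fingers": 1,"tx": -0.024,"ty": 0.578,"tz": 0.31,"ax": 0,"ay": 0,"az": 0.01},
    {"fingers": 1,"tx": -0.024,"ty": 0.578,"tz": 0.31,"ax": 0,"ay": 0,"az": 0.01},
  ],
)

```text
time: 13.15
eef_pos: [0.6294, 0.044, 0.0623]
ee_rot: [-2.473, -1.925, 0.013]
wrist_force: [0.2, -0.1, -1.1]
finger_gap: 0.003
gripper_force: 0.0
```

Run:
```python
from h import *
dk()
t=np.load('w13.npz'); im=t['im']; K=[t[f'k{i}'] for i in range(5)]
D=lambda X:np.c_[(X[:,:2]-O)@EX,(X[:,:2]-O)@EY]*1e3
g=cv2.cvtColor(im,cv2.COLOR_BGR2GRAY).astype(int)
print(g[25:66,285])
print('lip ends',D(onplane([(182,157),(375,162)],K,ZS+.008)))
for h,r in((.010,52),(.0008,57)): print(h,r,D(onplane([(285,r)],K,ZS+h)))
```

```text
t 13.15 dock [  21.  -140.6   14.2] yaw 0.0015 tilt [-0.0109  0.0007] F [ 0.2 -0.1 -1.1]
[ 54  69 103 112 109  90  47  28  32  33  34  34  32  33  33  33  33  32
  33  32  31  31  31  34  33  32  31  31  30  27  12  10  89 190 201 197
 194 193 219 249 250]
lip ends [[ 63.80261795  68.48488088]
 [ 64.4337487  -65.81518774]]
0.01 52 [[132.13551193  -0.57066716]]
0.0008 57 [[130.34000913  -0.77587107]]
```

Call:
send_rows(
  motion=[
    {"fingers": 1,"tx": 0,"ty": 0,"tz": 0,"ax": 0,"ay": 0,"az": 0},
    {"fingers": 1,"tx": 0,"ty": 0,"tz": 0,"ax": 0,"ay": 0,"az": 0},
    {"fingers": 1,"tx": 0,"ty": -0.02,"tz": 0,"ax": 0,"ay": 0,"az": 0},
    {"fingers": 1,"tx": 0,"ty": -0.04,"tz": 0,"ax": 0,"ay": 0,"az": 0},
    {"fingers": 1,"tx": 0,"ty": -0.04,"tz": 0,"ax": 0,"ay": 0,"az": 0},
  ],
)

```text
time: 13.65
eef_pos: [0.6236, 0.0457, 0.0693]
ee_rot: [2.479, 1.928, 0.001]
wrist_force: [0.4, -0.4, 0.7]
finger_gap: 0.001
gripper_force: 0.0
```

```bash
python3 -c "
from h import *
dk()"
```

```text
t 13.65 dock [  21.2 -134.5   21.2] yaw 0.0007 tilt [0.0009 0.    ] F [ 0.4 -0.4  0.7]
```

Call:
send_rows(
  motion=[
    {"fingers": 1,"tx": -0.003,"ty": -0.015,"tz": 0.008,"ax": 0,"ay": 0,"az": 0},
    {"fingers": 1,"tx": -0.003,"ty": -0.03,"tz": 0.008,"ax": 0,"ay": 0,"az": 0},
    {"fingers": 1,"tx": -0.003,"ty": -0.045,"tz": 0.008,"ax": 0,"ay": 0,"az": 0},
    {"fingers": 1,"tx": -0.003,"ty": -0.06,"tz": 0.008,"ax": 0,"ay": 0,"az": 0},
    {"fingers": 1,"tx": -0.003,"ty": -0.075,"tz": 0.008,"ax": 0,"ay": 0,"az": 0},
    {"fingers": 1,"tx": -0.003,"ty": -0.09,"tz": 0.008,"ax": 0,"ay": 0,"az": 0},
    {"fingers": 1,"tx": -0.003,"ty": -0.1,"tz": 0.008,"ax": 0,"ay": 0,"az": 0},
  ],
)

```text
time: 14.35
eef_pos: [0.5992, 0.0509, 0.0665]
ee_rot: [2.48, 1.928, -0.0]
wrist_force: [2.0, -1.2, -1.1]
finger_gap: -0.003
gripper_force: 0.8
```

```bash
python3 -c "
from h import *
dk()"
```

```text
t 14.35 dock [  20.2 -109.6   18.4] yaw 0.0006 tilt [-0.     -0.0002] F [ 2.  -1.2 -1.1]
```

In contact at about 2 N and moving. Push on in smaller steps.

Call:
send_rows(
  motion=[
    {"fingers": 1,"tx": 0,"ty": -0.01,"tz": 0,"ax": 0,"ay": 0,"az": 0},
    {"fingers": 1,"tx": 0,"ty": -0.02,"tz": 0,"ax": 0,"ay": 0,"az": 0},
    {"fingers": 1,"tx": 0,"ty": -0.03,"tz": 0,"ax": 0,"ay": 0,"az": 0},
    {"fingers": 1,"tx": 0,"ty": -0.03,"tz": 0,"ax": 0,"ay": 0,"az": 0},
  ],
)

```text
time: 14.75
eef_pos: [0.5918, 0.0529, 0.0664]
ee_rot: [-2.48, -1.928, 0.001]
wrist_force: [0.2, -0.0, -0.1]
finger_gap: 0.0
gripper_force: 0.1
```

Call:
send_rows(
  motion=[
    {"fingers": 1,"tx": 0,"ty": -0.006,"tz": 0,"ax": 0,"ay": 0,"az": 0},
    {"fingers": 1,"tx": 0,"ty": -0.012,"tz": 0,"ax": 0,"ay": 0,"az": 0},
    {"fingers": 1,"tx": 0,"ty": -0.012,"tz": 0,"ax": 0,"ay": 0,"az": 0},
  ],
)

```text
time: 15.05
eef_pos: [0.5904, 0.0533, 0.0666]
ee_rot: [2.478, 1.927, 0.004]
wrist_force: [5.2, -1.5, -2.5]
finger_gap: -0.002
gripper_force: 2.9
```

```bash
python3 -c "
from h import *
dk()"
```

```text
t 15.05 dock [  20.4 -100.5   18.5] yaw 0.0004 tilt [ 0.0034 -0.0004] F [ 5.2 -1.5 -2.5]
```

Call:
send_rows(
  motion=[
    {"fingers": 1,"tx": 0,"ty": -0.006,"tz": 0,"ax": 0,"ay": 0,"az": 0},
    {"fingers": 1,"tx": 0,"ty": -0.01,"tz": 0,"ax": 0,"ay": 0,"az": 0},
    {"fingers": 1,"tx": 0,"ty": -0.01,"tz": 0,"ax": 0,"ay": 0,"az": 0},
  ],
)

```text
time: 15.35
eef_pos: [0.5901, 0.0533, 0.0668]
ee_rot: [2.475, 1.924, 0.01]
wrist_force: [13.2, -2.8, -8.3]
finger_gap: 0.004
gripper_force: 6.5
```

```bash
python3 -c "
from h import *
dk()"
```

```text
t 15.35 dock [  20.3 -100.2   18.7] yaw 0.0001 tilt [ 0.0092 -0.0013] F [13.2 -2.8 -8.3]
```

Call:
send_rows(
  motion=[
    {"fingers": 1,"tx": 0,"ty": 0.06,"tz": 0,"ax": 0,"ay": 0,"az": 0},
    {"fingers": 1,"tx": 0,"ty": 0.12,"tz": 0,"ax": 0,"ay": 0,"az": 0},
    {"fingers": 1,"tx": 0,"ty": 0.14,"tz": -0.15,"ax": 0,"ay": 0,"az": 0},
    {"fingers": 1,"tx": 0,"ty": 0.1,"tz": -0.35,"ax": 0,"ay": 0,"az": 0},
    {"fingers": 1,"tx": -0.15,"ty": -0.1,"tz": -0.5,"ax": 0,"ay": 0,"az": 0},
    {"fingers": 1,"tx": -0.15,"ty": -0.25,"tz": -0.5,"ax": 0,"ay": 0,"az": 0},
    {"fingers": 1,"tx": -0.15,"ty": -0.3,"tz": -0.5,"ax": 0,"ay": 0,"az": 0},
    {"fingers": 1,"tx": -0.15,"ty": -0.3,"tz": -0.5,"ax": 0,"ay": 0,"az": 0},
  ],
)

```text
time: 16.15
eef_pos: [0.5032, 0.0367, 0.1919]
ee_rot: [-2.48, -1.929, -0.001]
wrist_force: [-0.4, -0.1, 1.0]
finger_gap: 0.0
gripper_force: 0.0
```

Run:
```python
from h import *
dk(); im,d,K=cam('wrist'); cv2.imwrite('pics/w14.png',im)
P=cloud(d,K); X=(P[...,:2]-O); Q=np.dstack([X@EX,X@EY,P[...,2]-ZS])*1e3
m=(Q[...,2]>36)&(Q[...,2]<46)&(abs(Q[...,0]-20)<25)&(Q[...,1]<-60)&(Q[...,1]>-140)
print(m.sum(),np.percentile(Q[m],[1,50,99],axis=0))
```

```text
t 16.15 dock [-17.2 -20.  143.8] yaw 0.0008 tilt [0.0004 0.0006] F [-0.4 -0.1  1. ]
292 [[ 12.9982482  -86.659184    36.36041982]
 [ 20.60072188 -81.29465838  39.47247509]
 [ 27.91393275 -76.65876693  41.16604578]]
```

View pics/w14.png

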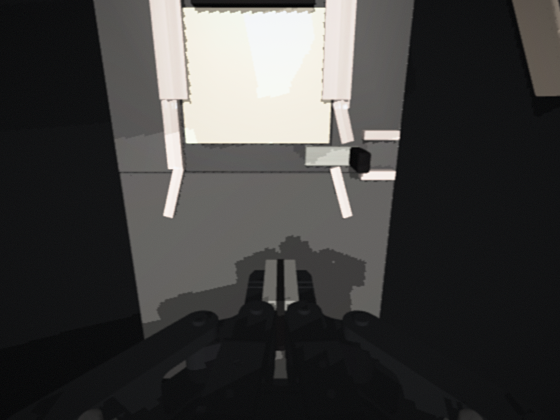

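The post is at dock y ≈ -82, fully in. The tongue, at (305–350,155), lies behind the plate's rear edge at row 143, and the robot is clear of everything.

```bash
python3 -c "
from h import *
print(order.sign_off())"
```

```text
the job is handed in; nothing more can be done
None
```

The plate is home with the back bar at its end stop and the keeper is fully in behind it; handed in at about 16 s, with the highest press reading on the glass about 17 N.

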